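# Square up three boards for gluing

## Task

Make a square pile of the three boards in the corner of the squaring jig. First push the two boards that already lie crookedly on one another on the jig's floor snugly against the side fence and the grey pad of the far stop, whose setting you must feel for; then slide the pale board from its runners onto them and press it home against that pad, and see that all three lie flush against fence and pad. Keep the boards flat, push so gently that the pad, which is held only by friction, keeps its setting, and leave the whetstone, the jar and the tape roll alone.

Things in the scene. Friction and masses are not known exactly. Their poses are not given: they have to be found in the camera images.
- jig: Plywood squaring jig, fixed. Origin on the table top under the side fence's face, at the most advanced setting of the stop pad; x points at the far stop, y through the side fence, z up (sizes in mm in these axes). Floor plate x -332 to 44, y -167 to 18, top at z = 10. The -y side is open. Two runners stand behind the pile's place, see slot_mouth.
- slot_mouth (a point): Between the front ends of the two runners, at jig (-175, -50, 47.5), jig's axes. Runners: jig x -330 to -175, tops at z = 47.5 (1.5 above two boards on the floor); one y -25 to -1, one y -150 to -75. The 50 mm slot between them is open down to the floor: a closed gripper can stand in it, in front of the pale board, to push the pile forward.
- corner (a point): Jig (0, 0, 10), jig's axes: the corner of side fence and stop pad at floor height, if the pad is at its most advanced. A board is home with its sides parallel to the fence, its origin at y = -50 and x = -65 plus the pad's unknown setback (0 to 14); undersides then at z = 0, 18 and 36.
- far_stop: Far stop: aluminium bracket fixed to the jig, same origin and axes, x 29 to 41, z to 60; it carries a grey pad (10 thick, y -162 to -2, z 12 to 62) on two threaded rods. The pad's face lies across x, somewhere from jig x = 0 to 14, set differently each time, not reported: feel for it (or look). Only friction holds it: pushed with over 25 N it slides back.
- side_fence: Aluminium fence, rigid and fixed to the jig, same origin and axes: its face towards the boards is the plane y = 0, x -330 to 22, also along the runners; 16 mm thick, top at z = 64. Fence, pad and boards are smooth (friction about 0.4).
- board_bottom: Dark board, lowest, on the jig's floor: a flat planed board, 130 mm along its x, 100 mm along its y, 18 mm thick (z), about 0.16 kg (0.11 to 0.23); too wide to grip across, so it is pushed or slid. Origin at the centre of its underside. It starts 25 to 45 mm short of the side fence and 15 to 38 mm short of the pad, turned by up to 0.1 rad.
- board_middle: Mid-brown board, loose on the dark one and crooked on it by up to 0.08 rad and 5 mm: a flat planed board, 130 mm along its x, 100 mm along its y, 18 mm thick (z), about 0.16 kg (0.11 to 0.23); too wide to grip across, so it is pushed or slid. Origin at the centre of its underside. 
- board_top: Pale board, on the two runners, its front edge about 25 to 35 mm behind their front ends: a flat planed board, 130 mm along its x, 100 mm along its y, 18 mm thick (z), about 0.16 kg (0.11 to 0.23); too wide to grip across, so it is pushed or slid. Origin at the centre of its underside. Slid forward it bridges the 45 to 59 mm between runners and the squared pile and then drops 1.5 mm onto it.
- whetstone: Bystander: brown and grey whetstone 60 x 180 x 32 mm, lying; origin at the centre of its underside.
- jar_ochre: Bystander: ochre paint jar with white lid, 40 mm across, 43 mm high; origin under its centre.
- tape_roll: Bystander: beige tape roll lying flat, 92 mm across, 24 mm high; origin under its centre.

How it is judged:
On the way, in this order (a step that is already met when the one before it is completed fails the run):
1. the dark and the brown board lie one on the other, flush and square against side fence (2.5 mm) and stop pad (3 mm) (y of each of board_bottom, board_middle in the frame of corner above -0.0525 m and angle between the x axis of each of board_bottom, board_middle and the x axis of jig, either way round below 0.035 rad and angle between each of board_bottom, board_middle's own z axis and vertical below 0.04 rad and x of stop_pad_c0 in the frame of board_bottom below 0.073 m and z of board_bottom in the frame of corner between -0.004 and 0.004 m and x of stop_pad_c0 in the frame of board_middle below 0.073 m and z of board_middle in the frame of corner between 0.014 and 0.022 m), for 0.2 s.
2. the pale board lies over them and is pressed home against the far stop with more than 3 N (contact force between board_top and far_stop above 3 N and x of board_top in the frame of corner above -0.0675 m), for 0.05 s.
At the end, for the whole second after the job is handed in: The three boards lie flat on one another (dark, brown, pale from below) in the jig's corner, the pad still where it was set (2.5 mm); each board within 2.5 mm of the side fence and 3 mm of the stop pad, within 0.035 rad of square, at rest (all of step 1 and linear speed of each of board_bottom, board_middle, board_top below 0.01 m/s and y of board_top in the frame of corner above -0.0525 m and angle between the x axis of board_top and the x axis of jig, either way round below 0.035 rad and angle between board_top's own z axis and vertical below 0.04 rad and x of stop_pad_c0 in the frame of board_top below 0.073 m and z of board_top in the frame of corner between 0.032 and 0.04 m); the robot touches nothing.
It fails at once if the pad of the far stop is shoved out of its setting by more than 2.5 mm (distance of stop_pad_c0 from where it was at the start of the episode above 0.0025 m).
It fails at once if the stop or the fence is struck or pressed with more than 70 N (contact force between any of far_stop, side_fence and anything else above 70 N).
It fails at once if a board is tipped by more than 0.25 rad (angle between any of board_bottom, board_middle, board_top's own z axis and vertical above 0.25 rad).
It fails at once if a bystander is moved by more than 20 mm (distance of any of whetstone, jar_ochre, tape_roll from where it was at the start of the episode above 0.02 m).
It also fails if it takes over 72 s, if anything falls off the work surface, if the arm or the gripper's body presses on something with over 40 N, if the wrist force passes 120 N, or if a joint passes its speed limit or range.

## Robot

A 6-joint arm with a two-finger parallel gripper is mounted at the origin on a cart in front of the work surface, level with it; the furniture and walls round the work are solid. World frame = base frame: x ahead of the robot, y to its left, z up, the work surface at z = 0. Lengths are in m, angles in rad, forces in N, time in s.
With the tool pointing down it reaches from about 0.35 to 0.975 m from the base axis. Payload 4.9 kg.
Tool frame: the origin (TCP) lies midway between the tips of the shut fingers; the grasp point (between the pads) lies 19 mm behind it; z points along the fingers, y is the line along which they close (so a half turn about z gives the same grasp; the last joint's range is limited). The gripper opens to 85 mm and grips with 20 to 120 N. Pads are 22 mm wide; open, the fingers measure 114 mm over their backs; the gripper's body (76 mm by 85 mm) begins 54 mm behind the grasp point. The pads swing forward as they close: fully open they stand 13 mm farther back than shut.
Start: joints at [-1.425, 0.053, 1.613, -0, 1.476, -0.119], TCP at [0.164, -0.603, 0.231] pointing down, gripper open.
Joint ranges: [-3.01, 3.01], [-1.01, 2.22], [0.06, 2.58], [-1.02, 4.17], [0.09, 2.62], [-3.14, 3.14]. Speed limits (rad/s): [2.57, 2.57, 3.14, 3.14, 3.14, 3.14].

## Interface

Orientations are given as a unit quaternion [w, x, y, z].
In Python, from plant import manip gives the robot as it stands.
- The arm moves only by the shell command python3 shift.py 'ROWS'. ROWS is a JSON list that holds a single list of rows (three levels of brackets), with 1 to 5 rows, each of 7 numbers: the opening from 0.0 (shut) to 1.0 (fully open), then dx, dy, dz in m, then a rotation vector rx, ry, rz in rad; each row shifts and turns the commanded pose from where the row before left it, along the tool's axes as they then stand; what a row does not reach is not made up. A row lasts 1/8 s, in which the tool goes at most 0.0625 m and 0.188 rad, less where a joint would pass 70% of its speed; a pose out of reach is approached as far as the arm can. The fingers move at their own pace and stop on an object; the grip force is fixed at half the most. Time passes only in rows, so rows that do not move let the fingers close. It prints the time, the measured TCP pose, the force, the opening and the grip force at its end. Input that does not fit is refused with a message, and nothing moves.
- manip.state(): the state, without advancing time (a new reading comes with each control period).
- manip.grab_frame(name): name is "scene" or "side" or "wrist"; returns the picture (400x640x3 uint8, red, green, blue); there is no depth.
- manip.camera_params(name): a dict with "intrinsics" (3x3 intrinsics, pixels), "xyz" and "orientation" of the camera in the world. Camera axes: x right, y down, z forward; pixel columns grow to the right and rows downward; lengths in m; the calibration is good to about 2 mm. The wrist camera is an equidistant fisheye: a pixel r from the principal point sees the ray r / f radians off the axis. A picture is of the moment at which its call begins: read the wrist's pose just before it. camera_params takes no time and is no camera call; for the wrist camera it gives the pose at the moment of the call.
- manip.job_done(): hands the job in; it is judged then, once.
The state is a dict: "time": time; "joint_pos": joint angles; "joint_vel": joint speeds; "joint_efforts": joint torques, N m; "tool_pos": TCP position; "tool_rot": TCP orientation; "contact_force": force on the tool from outside, world axes, zero at the start; "ft_torque": the same for the moment, N m; "gripper_width": opening from 0.0 (shut) to 1.0 (fully open); "grasp_force": force on a finger pad.
Only numpy, scipy, OpenCV 4.12 (cv2) and the standard library are available. Lean on these libraries where they do the work, as an engineer would, in place of code of your own. Each camera call takes 0.05 s, during which the arm holds its last target. There are 200 camera calls.

## Working session

There is one attempt and no reset: what is moved stays moved. The work goes in short steps, Python scripts to look and compute and a shell command to move; the robot and the scene stay as the last step left them, time stands still between calls to the robot, and variables do not carry over. Pictures are saved under pics/ and viewed, at most 10 in all, crops included, and the job is handed in when it is done.

```bash
ls; mkdir -p pics
python3 - <<'E'
from plant import manip
import cv2
s=manip.state();print(s)
for n in("scene","side"):
    print(n,manip.camera_params(n))
    cv2.imwrite(f"pics/{n}0.png",manip.grab_frame(n)[:,:,::-1])
E
```

```text
pics
plant.py
shift.py
{'time': 0.0, 'joint_pos': array([-1.42497482e+00,  5.33833059e-02,  1.61429514e+00,  9.40841455e-06,
        1.47603236e+00, -1.19002273e-01]), 'joint_vel': array([-7.08025061e-04, -1.96918410e-04, -5.81585856e-04, -6.98699018e-04,
        6.72748936e-05,  1.75529601e-04]), 'joint_efforts': array([-8.27860072e-05, -3.93685842e+01, -3.70169699e+01, -1.51815393e-04,
        6.99008509e-03,  3.54837844e-06]), 'tool_pos': array([ 0.16349602, -0.60258106,  0.23004596]), 'tool_rot': array([-1.05904425e-03,  9.91245850e-01,  1.32024780e-01, -9.51917985e-06]), 'contact_force': array([-0.15349528,  0.26955335,  0.02091985]), 'ft_torque': array([0.00848564, 0.00187198, 0.05062958]), 'grasp_force': 0.0, 'gripper_width': 0.9988998396320246}
scene {'intrinsics': array([[372.06686018,   0.        , 315.2579616 ],
       [  0.        , 372.06686018, 195.26911826],
       [  0.        ,   0.        ,   1.        ]]), 'xyz': array([-0.08920661,  0.40474394,  1.02574902]), 'orientation': array([ 0.15542394, -0.4368943 ,  0.83483546, -0.2966758 ])}
side {'intrinsics': array([[384.54980297,   0.        , 322.17528975],
       [  0.        , 384.54980297, 198.43242012],
       [  0.        ,   0.        ,   1.        ]]), 'xyz': array([ 0.58837913, -0.88333595,  0.86120649]), 'orientation': array([-0.40302053,  0.91503747,  0.01551117, -0.00634743])}
```

View pics/scene0.png

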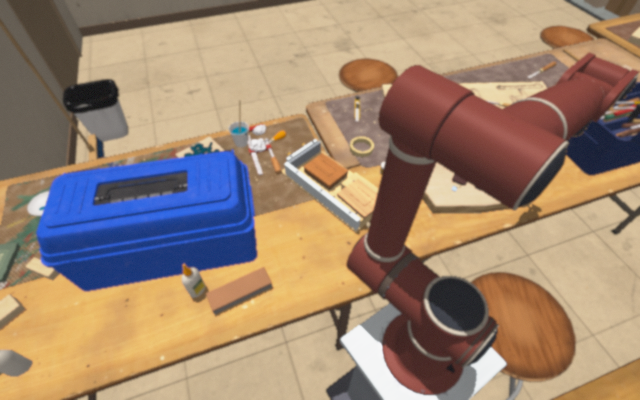

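View pics/side0.png

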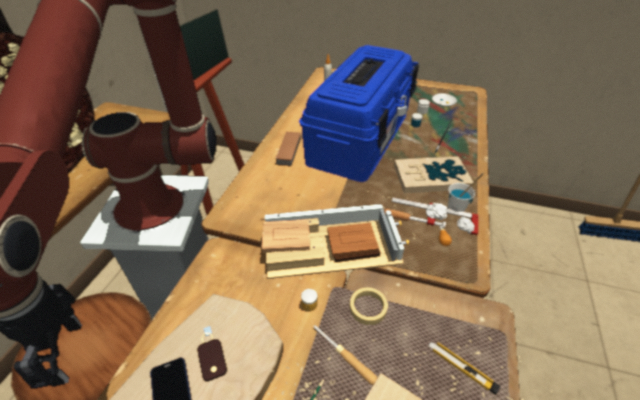

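The side view shows the jig at about cols 262–405, rows 205–275: fence behind, far stop on the right, pale board left, dark pile centre, jar (309,298), tape (369,305). I'll enlarge it.

Run:
```python
import cv2
im=cv2.imread("pics/side0.png")[195:285,255:415]
cv2.imwrite("pics/c1.png",cv2.resize(im,None,fx=5,fy=5,interpolation=cv2.INTER_CUBIC))
```

```text
(no output)
```

View pics/c1.png

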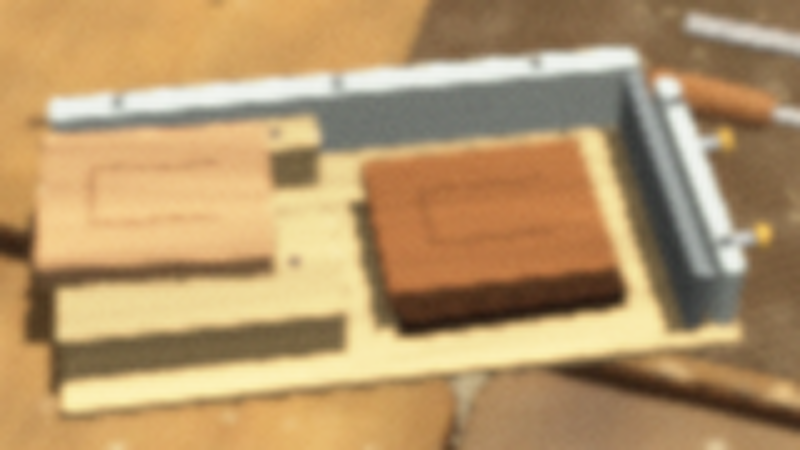

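```bash
cat > h.py <<'E'
from plant import manip
import numpy as np
from scipy.spatial.transform import Rotation as R
from scipy.optimize import least_squares
def cam(n):
    c=manip.camera_params(n);return c['intrinsics'],c['xyz'],R.from_quat(c['orientation'],scalar_first=True)
def proj(P,c):
    K,t,r=c;q=(r.inv().apply(P-t))@K.T;return q[:,:2]/q[:,2:]
def unproj(uv,z,c):
    K,t,r=c;d=r.apply(np.c_[uv,np.ones(len(uv))]@np.linalg.inv(K).T)
    return t+d*((z-t[2])/d[:,2])[:,None]
def jig(p,P):
    return R.from_euler('z',p[2]).apply(P)+[p[0],p[1],0]
E
python3 - <<'E'
from h import *
c=cam("side")
f=lambda a:(np.array(a,float)+.5)/5-.5+[255,195]
J=np.array([[-332,-167,10],[44,-167,10],[-330,0,64],[-330,16,64],[22,0,64],[-175,-1,47.5],[-175,-150,47.5],[-330,-150,47.5]])/1e3
uv=f([[63,412],[742,328],[50,122],[50,98],[638,68],[318,118],[345,315],[57,342]])
s=least_squares(lambda p:(proj(jig(p,J),c)-uv).ravel(),[.5,0,0])
p=s.x;print(p);print((s.fun.reshape(-1,2)).round(1))
inv=lambda W:R.from_euler('z',-p[2]).apply(W-[p[0],p[1],0])*1e3
print('mid',inv(unproj(f([[363,160],[580,140],[625,290],[393,293]]),.046,c)).round(1))
print('bot',inv(unproj(f([[405,330],[625,302]]),.010,c)).round(1))
print('pale',inv(unproj(f([[45,135],[268,125],[272,262],[35,272]]),.0655,c)).round(1))
print('pad top front',inv(unproj(f([[620,72],[692,275]]),.062,c)).round(1))
print('pad top back?',inv(unproj(f([[714,275]]),.062,c)).round(1))
W=unproj(np.array([[309,292],[369,305],[288,148.]]),.03,c);print('jar tape whet world',W.round(3),inv(W).round(0))
E
```

```text
[ 0.72009314 -0.04946252  0.16952235]
[[-0.  -0.1]
 [ 0.2  1.6]
 [-0.3 -0.4]
 [-0.4  0.6]
 [ 0.3 -0.9]
 [-0.9 -0.5]
 [ 0.7 -0.8]
 [ 0.4  0.1]]
mid [[-151.   -39.3   46. ]
 [ -22.2  -40.5   46. ]
 [ -23.7 -154.5   46. ]
 [-149.2 -139.6   46. ]]
bot [[-141.4 -137.4   10. ]
 [ -15.  -134.5   10. ]]
pale [[-332.2  -13.3   65.5]
 [-204.2  -22.6   65.5]
 [-213.3 -125.4   65.5]
 [-340.  -115.2   65.5]]
pad top front [[   9.4   -3.5   62. ]
 [   9.7 -162.    62. ]]
pad top back? [[  21.4 -163.6   62. ]]
jar tape whet world [[ 0.537 -0.327  0.03 ]
 [ 0.687 -0.359  0.03 ]
 [ 0.422  0.299  0.03 ]] [[-227. -243.   30.]
 [ -85. -300.   30.]
 [-235.  394.   30.]]
```

Jig pose: world (0.720, −0.049), yaw 0.170, residuals about 1 px. The pad is at about x = 9, and the pile centre at about (−86, −92). The pale board's front edge is at about −208 and 19 mm off the fence. These match the given ranges. First I turn the tool so its y lies along jig x.

```bash
cat >> h.py <<'E'
JP=np.array([0.72009314,-0.04946252,0.16952235])
def where(tgt=None,yaw=None):
    """pose in jig mm; tool-axes shift to jig target (mm); yaw = angle of tool x from jig x"""
    s=manip.state();r=R.from_quat(s['tool_rot'],scalar_first=True);J=R.from_euler('z',JP[2])
    o=np.r_[JP[:2],0];p=J.inv().apply(s['tool_pos']-o)*1e3
    M=(J.inv()*r).as_matrix();y=np.arctan2(M[1,0],M[0,0])
    print('t',round(s['time'],2),'jig',p.round(1),'yaw',round(y,4),'down',r.as_matrix()[:,2].round(3),'F jig',J.inv().apply(s['contact_force']).round(1),'w',round(s['gripper_width'],2))
    if tgt is not None: print('shift tool m',M.T@(np.array(tgt)-p)/1e3)
    if yaw is not None: print('rz',y-yaw)
E
python3 shift.py '[[[0.5,0,0,0,0,0,-0.185],[0.5,0,0,0,0,0,-0.185],[0.5,0,0,0,0,0,-0.185],[0.5,0,0,0,0,0,-0.185]]]'
python3 shift.py '[[[0.5,0,0,0,0,0,-0.184],[0.5,0,0,0,0,0,-0.184],[0.5,0,0,0,0,0,-0.184],[0.5,0,0,0,0,0,-0.184]]]'
python3 -c "
from h import *
where([-85,-187,120],np.pi/2)"
```

```text
time: 0.6
tool_pos: [0.1635, -0.6029, 0.2306]
tool_rot: [-0.001, 0.875, 0.484, 0.0]
contact_force: [0.4, 0.5, 0.1]
gripper_width: 0.502
grasp_force: 0.0
time: 1.1
tool_pos: [0.1635, -0.6028, 0.2305]
tool_rot: [-0.0, 0.642, 0.767, 0.0]
contact_force: [0.0, -0.1, 0.2]
gripper_width: 0.497
grasp_force: 0.0
t 1.1 jig [-642.  -451.5  230.5] yaw 1.5773 down [-0.     0.001 -1.   ] F jig [-0.  -0.1  0.2] w 0.5
shift tool m [0.26076354 0.55868309 0.11089127]
rz 0.006509643061341608
```

```bash
python3 shift.py '[[[0.5,0.026,0.055,0.0,0,0,0.0065],[0.5,0.026,0.055,0.01,0,0,0],[0.5,0.026,0.055,0.01,0,0,0],[0.5,0.026,0.055,0.01,0,0,0],[0.5,0.026,0.055,0.01,0,0,0]]]' >/dev/null
python3 shift.py '[[[0.5,0.026,0.055,0.01,0,0,0],[0.5,0.026,0.055,0.01,0,0,0],[0.5,0.026,0.055,0.01,0,0,0],[0.5,0.026,0.055,0.01,0,0,0],[0.5,0.026,0.055,0.01,0,0,0]]]'
python3 - <<'E'
from h import *
where([-85,-187,13],np.pi/2)
import cv2
a=manip.grab_frame("wrist");b=manip.grab_frame("side")[150:330,210:450]
cv2.imwrite("pics/w1.png",a[:,:,::-1]);cv2.imwrite("pics/s1.png",cv2.resize(b[:,:,::-1],None,fx=3,fy=3,interpolation=cv2.INTER_CUBIC))
E
```

```text
time: 2.35
tool_pos: [0.6649, -0.2553, 0.1403]
tool_rot: [-0.0, 0.647, 0.763, -0.0]
contact_force: [0.8, -0.9, 0.1]
gripper_width: 0.496
grasp_force: 0.0
t 2.35 jig [ -89.1 -193.6  140.3] yaw 1.5649 down [-0.001  0.    -1.   ] F jig [ 0.6 -1.   0.1] w 0.5
shift tool m [0.00658498 0.0041999  0.12734002]
rz -0.005934695029648607
```

View pics/w1.png

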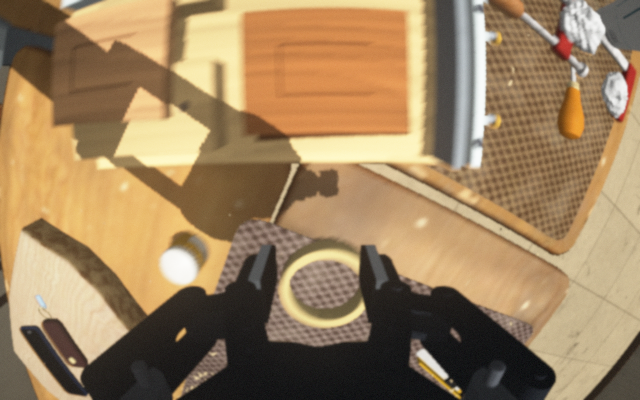

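The wrist view shows the brown board's near edge at about row 135, the jar at (183,262) and the tape at (325,285). The fingers are between them and the jig, with room to descend.

```bash
python3 shift.py '[[[0.5,0.0065,0.004,0.045,0,0,-0.005],[0.5,0,0,0.045,0,0,0],[0.5,0,0,0.037,0,0,0],[0.5,0,0,0,0,0,0]]]' 
python3 -c "
from h import *
where([-85,-150,13],np.pi/2)"
```

```text
time: 2.95
tool_pos: [0.6628, -0.2485, 0.0094]
tool_rot: [-0.005, 0.645, 0.764, -0.001]
contact_force: [-0.6, -0.6, 0.5]
gripper_width: 0.498
grasp_force: 0.0
t 2.95 jig [ -90.  -186.5    9.4] yaw 1.5693 down [-0.008  0.004 -1.   ] F jig [-0.7 -0.5  0.5] w 0.5
shift tool m [ 0.03650352  0.00494262 -0.00347427]
rz -0.001474743908863152
```

```bash
python3 shift.py '[[[0.5,0.008,0.005,-0.0035,0,0,0],[0.5,0.01,0,0,0,0,0],[0.5,0.008,0,0,0,0,0],[0.5,0.008,0,0,0,0,0],[0.5,0.008,0,0,0,0,0]]]' 
python3 shift.py '[[[0.5,0.008,0,0,0,0,0],[0.5,0.006,0,0,0,0,0],[0.5,0.006,0,0,0,0,0],[0.5,0.006,0,0,0,0,0],[0.5,0.004,0,0,0,0,0]]]'
python3 - <<'E'
from h import *
where([-85,-111,13],np.pi/2)
import cv2
b=manip.grab_frame("side")[180:300,230:430]
cv2.imwrite("pics/s2.png",cv2.resize(b[:,:,::-1],None,fx=4,fy=4,interpolation=cv2.INTER_CUBIC))
E
```

```text
time: 3.58
tool_pos: [0.6647, -0.2074, 0.0185]
tool_rot: [0.001, 0.645, 0.764, -0.0]
contact_force: [0.4, -2.7, 1.7]
gripper_width: 0.498
grasp_force: 1.1
time: 4.2
tool_pos: [0.6594, -0.1776, 0.0178]
tool_rot: [0.0, 0.645, 0.764, -0.0]
contact_force: [0.7, -2.2, 1.2]
gripper_width: 0.499
grasp_force: 1.1
t 4.2 jig [ -81.4 -116.1   17.8] yaw 1.5699 down [ 0. -0. -1.] F jig [ 0.4 -2.2  1.2] w 0.5
shift tool m [ 0.00511249 -0.0035819   0.00479852]
rz -0.000859315218485035
```

View pics/s2.png

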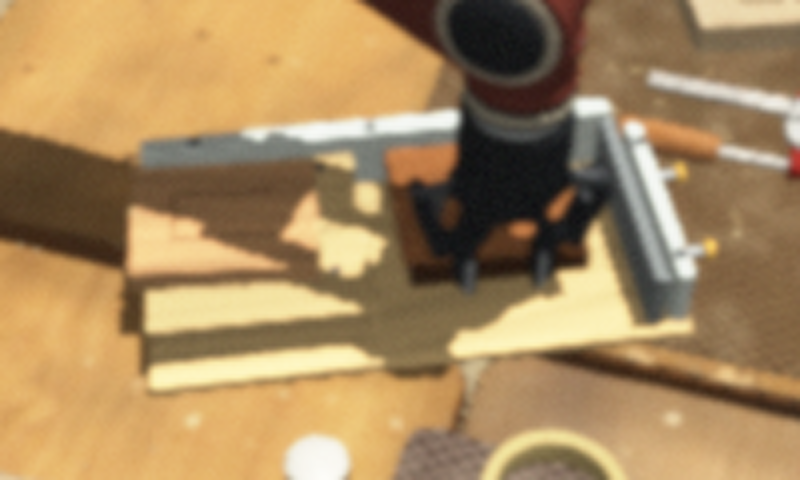

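The picture shows both fingers on the pile's near side at about (468,270) and (543,265), with the pile nearly parallel to the fence. About 5 mm to go.

```bash
python3 shift.py '[[[0.5,0.0,-0.002,0.004,0,0,0],[0.5,0.002,0,0,0,0,0],[0.5,0.002,0,0,0,0,0]]]' 
python3 shift.py '[[[0.5,0.001,0,0,0,0,0],[0.5,0.001,0,0,0,0,0]]]' 
python3 -c "
from h import *
where([-85,-111,13],np.pi/2)"
```

```text
time: 4.62
tool_pos: [0.6562, -0.1743, 0.0131]
tool_rot: [-0.001, 0.645, 0.764, -0.0]
contact_force: [0.3, -1.1, -1.2]
gripper_width: 0.499
grasp_force: 0.8
time: 4.88
tool_pos: [0.6562, -0.1738, 0.0137]
tool_rot: [0.001, 0.645, 0.764, -0.001]
contact_force: [-1.0, -8.4, -2.2]
gripper_width: 0.495
grasp_force: 3.9
t 4.88 jig [ -83.9 -111.8   13.7] yaw 1.5696 down [-0.    -0.003 -1.   ] F jig [-2.4 -8.2 -2.2] w 0.49
shift tool m [ 0.00075171 -0.001059    0.00069367]
rz -0.0012015114076759925
```

```bash
python3 shift.py '[[[0.5,0.0007,0,0,0,0,0],[0.5,0,0,0,0,0,0]]]' 
python3 shift.py '[[[0.5,-0.015,0,0,0,0,0],[0.5,-0.02,0,-0.02,0,0,0],[0.5,0,0,-0.05,0,0,0],[0,0,0,-0.05,0,0,0.1]]]' >/dev/null
python3 shift.py '[[[0,0,0,0,0,0,0.185],[0,0,0,0,0,0,0.185],[0,0,0,0,0,0,0.185],[0,0,0,0,0,0,0.185]]]'  >/dev/null
python3 shift.py '[[[0,0,0,0,0,0,0.185],[0,0,0,0,0,0,0.185],[0,0,0,0,0,0,0.18],[0,0,0,0,0,0,0.18],[0,0,0,0,0,0,0]]]'
python3 - <<'E'
from h import *
where([-181,-50,14],0)
import cv2
b=manip.grab_frame("side")[180:300,230:430]
cv2.imwrite("pics/s3.png",cv2.resize(b[:,:,::-1],None,fx=4,fy=4,interpolation=cv2.INTER_CUBIC))
E
```

```text
time: 5.12
tool_pos: [0.6562, -0.1738, 0.0139]
tool_rot: [0.001, 0.645, 0.764, -0.001]
contact_force: [-0.1, -7.9, -2.8]
gripper_width: 0.501
grasp_force: 3.9
time: 6.75
tool_pos: [0.6629, -0.2071, 0.1357]
tool_rot: [0.0, 0.996, 0.085, 0.001]
contact_force: [-0.1, -1.1, -0.5]
gripper_width: -0.003
grasp_force: 0.0
t 6.75 jig [ -82.9 -145.7  135.7] yaw 0.0014 down [ 0.002 -0.001 -1.   ] F jig [-0.3 -1.1 -0.5] w -0.0
shift tool m [-0.09817381 -0.09599159  0.12141944]
rz 0.0014367608662172059
```

View pics/s3.png

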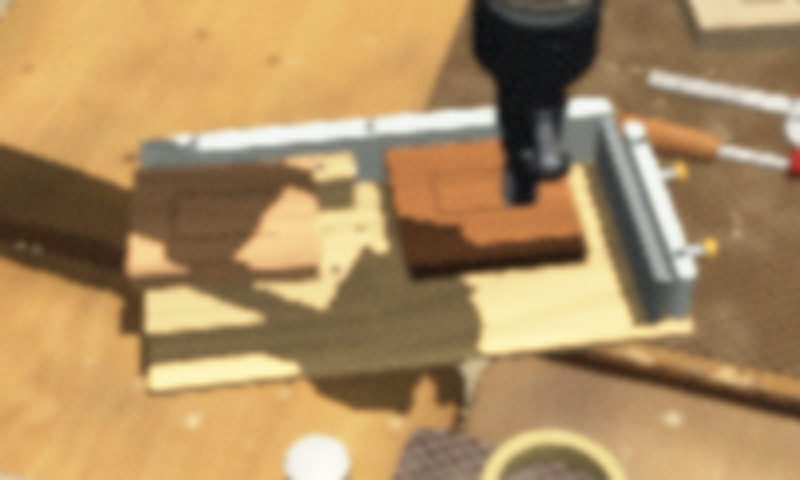

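The pile (crop cols 385–583) now sits against the fence, square. Next, into the slot behind it.

```bash
python3 shift.py '[[[0,-0.033,-0.032,0,0,0,0],[0,-0.033,-0.032,0,0,0,0],[0,-0.032,-0.032,0,0,0,0],[0,0,0,0,0,0,0]]]' >/dev/null
python3 -c "
from h import *
where([-181,-50,14],0)
c=cam('side');p=JP
uv=(np.array([[385,150],[400,236],[583,228],[566,140]])+.5)/4-.5+[230,180]
print((R.from_euler('z',-p[2]).apply(unproj(uv,.046,c)-[p[0],p[1],0])*1e3).round(1))"
python3 shift.py '[[[0,0,0,0.045,0,0,0],[0,0,0,0.04,0,0,0],[0,0,0,0.032,0,0,0],[0,0,0,0,0,0,0]]]'
python3 -c "
from h import *
where([-165,-50,14],0)"
```

```text
t 7.3 jig [-183.4  -46.8  133.3] yaw 0.0034 down [-0.002  0.001 -1.   ] F jig [ 0.8  0.2 -1.2] w -0.0
shift tool m [0.00258078 0.00335011 0.11932624]
rz 0.0033853758444411684
[[-149.3   -0.4   46. ]
 [-150.9  -86.2   46. ]
 [ -21.4  -96.2   46. ]
 [ -13.1   -8.3   46. ]]
time: 7.8
tool_pos: [0.5481, -0.128, 0.0145]
tool_rot: [-0.001, 0.996, 0.085, -0.002]
contact_force: [-0.1, 0.7, 0.1]
gripper_width: 0.0
grasp_force: 0.0
t 7.8 jig [-182.7  -48.4   14.5] yaw 0.0008 down [-0.005  0.002 -1.   ] F jig [0.  0.7 0.1] w 0.0
shift tool m [0.01774013 0.00165255 0.00041884]
rz 0.0007688449930356267
```

```bash
python3 shift.py '[[[0,0.008,0.0015,0,0,0,0],[0,0.007,0,0,0,0,0],[0,0.006,0,0,0,0,0],[0,0.005,0,0,0,0,0],[0,0.005,0,0,0,0,0]]]' 
python3 shift.py '[[[0,0.004,0,0,0,0,0],[0,0.003,0,0,0,0,0],[0,0.002,0,0,0,0,0],[0,0.002,0,0,0,0,0],[0,0.0,0,0,0,0,0]]]' 
python3 -c "
from h import *
where([-132,-50,14],0)"
```

```text
time: 8.43
tool_pos: [0.5803, -0.1243, 0.0169]
tool_rot: [0.0, 0.996, 0.085, -0.0]
contact_force: [-2.1, -0.4, 1.1]
gripper_width: -0.001
grasp_force: 1.1
time: 9.05
tool_pos: [0.5913, -0.1224, 0.0167]
tool_rot: [-0.0, 0.996, 0.085, 0.0]
contact_force: [-0.4, -0.5, 0.1]
gripper_width: -0.003
grasp_force: 0.2
t 9.05 jig [-139.2  -50.2   16.7] yaw -0.0003 down [ 0.001  0.    -1.   ] F jig [-0.5 -0.4  0.1] w -0.0
shift tool m [ 0.00721639 -0.00017296  0.00273868]
rz -0.0002624092654830223
```

```bash
for i in 1; do python3 shift.py '[[[0,0.001,0,0.002,0,0,0],[0,0.001,0,0,0,0,0],[0,0.001,0,0,0,0,0]]]' | grep -E 'pos|contact'; done
python3 shift.py '[[[0,0.001,0,0,0,0,0]]]' | grep -E 'pos|contact'
python3 shift.py '[[[0,0.001,0,0,0,0,0]]]' | grep -E 'pos|contact'
python3 -c "
from h import *
where([-132,-50,14],0)"
```

```text
tool_pos: [0.5939, -0.1218, 0.0145]
contact_force: [-0.9, -0.5, -0.8]
tool_pos: [0.595, -0.1216, 0.0146]
contact_force: [-0.9, 0.3, -0.5]
tool_pos: [0.596, -0.1215, 0.0147]
contact_force: [-0.9, -0.0, -1.0]
t 9.68 jig [-134.5  -50.1   14.7] yaw -0.0002 down [-0.  0. -1.] F jig [-0.9  0.1 -1. ] w -0.0
shift tool m [ 2.46690575e-03 -5.41617731e-05  6.53925351e-04]
rz -0.00023835773536578218
```

```bash
for i in 1; do python3 shift.py '[[[0,0.001,0,0,0,0,0]]]' | grep -E 'contact'
python3 shift.py '[[[0,0.001,0,0,0,0,0]]]' | grep -E 'contact'
python3 shift.py '[[[0,0.0005,0,0,0,0,0]]]' | grep -E 'contact'
python3 shift.py '[[[0,0.0005,0,0,0,0,0]]]' | grep -E 'contact'; done
python3 -c "
from h import *
where([-132,-50,14],0)"
```

```text
contact_force: [-1.2, -0.7, -0.8]
contact_force: [-0.3, -0.5, -1.0]
contact_force: [-0.5, 0.6, -1.0]
contact_force: [-1.1, -0.8, 0.0]
t 10.18 jig [-131.4  -50.2   14.8] yaw -0.0002 down [-0. -0. -1.] F jig [-1.2 -0.6  0. ] w -0.01
shift tool m [-0.00055213 -0.00017109  0.00082587]
rz -0.0002214293834895445
```

```bash
python3 shift.py '[[[0,0.0007,0,0,0,0,0]]]' | grep -E 'contact'
python3 shift.py '[[[0,0.0007,0,0,0,0,0]]]' | grep -E 'contact'
python3 shift.py '[[[0,0.0006,0,0,0,0,0]]]' | grep -E 'contact'
python3 -c "
from h import *
where([-132,-50,14],0)"
```

```text
contact_force: [-2.1, -0.1, -0.4]
contact_force: [-1.3, -0.7, -0.3]
contact_force: [-1.1, 0.4, 0.3]
t 10.55 jig [-129.4  -50.2   14.8] yaw -0.0003 down [ 0. -0. -1.] F jig [-1.   0.6  0.3] w 0.0
shift tool m [-0.00257895 -0.00020095  0.00083928]
rz -0.00025366552789205714
```

```bash
python3 shift.py '[[[0,0.0006,0,0,0,0,0]]]' | grep -E 'contact'
python3 shift.py '[[[0,0.0006,0,0,0,0,0]]]' | grep -E 'contact'
python3 shift.py '[[[0,0.0006,0,0,0,0,0]]]' | grep -E 'contact'
python3 - <<'E'
from h import *
where([-132,-50,14],0)
import cv2
b=manip.grab_frame("side")[190:280,280:420]
cv2.imwrite("pics/s4.png",cv2.resize(b[:,:,::-1],None,fx=5.5,fy=5.5,interpolation=cv2.INTER_CUBIC))
E
```

```text
contact_force: [-0.9, -0.1, -0.8]
contact_force: [-0.9, 0.7, 0.1]
contact_force: [-2.7, -0.9, 0.9]
t 10.93 jig [-127.8  -50.2   14.8] yaw -0.0002 down [-0. -0. -1.] F jig [-2.8 -0.4  0.9] w 0.0
shift tool m [-0.00422893 -0.00018503  0.00083663]
rz -0.00015992523841722894
```

View pics/s4.png

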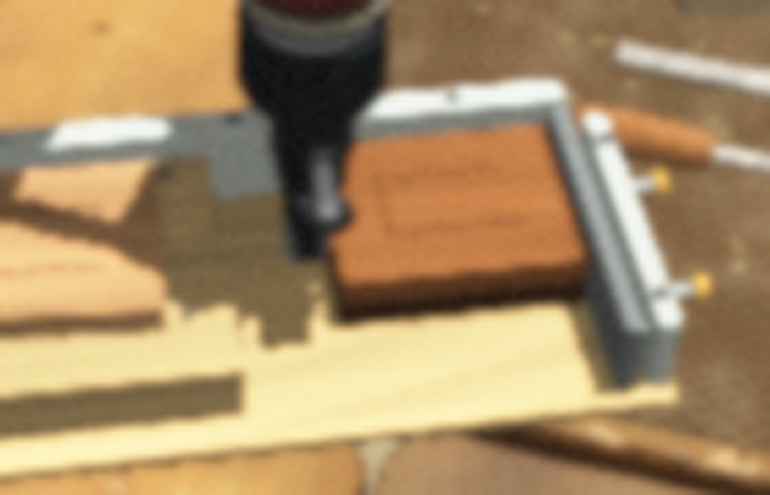

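The board's far edge (548,125)–(583,265) is practically at the pad, and the force is starting to rise.

```bash
python3 shift.py '[[[0,0.0005,0,0,0,0,0]]]' | grep -E 'contact'
python3 shift.py '[[[0,0.0005,0,0,0,0,0]]]' | grep -E 'contact'
python3 -c "
from h import *
where([-132,-50,14],0)"
```

```text
contact_force: [-5.4, -0.6, 3.2]
contact_force: [-8.0, -0.7, 3.9]
t 11.22 jig [-127.8  -50.2   14.8] yaw -0.0 down [-0.003 -0.    -1.   ] F jig [-7.9  0.7  3.9] w 0.0
shift tool m [-0.00422974 -0.00016662  0.00083582]
rz -2.6435506937177406e-05
```

```bash
python3 shift.py '[[[0,0.0006,0,0,0,0,0],[0,0,0,0,0,0,0]]]' | grep -E 'contact'
python3 shift.py '[[[0,-0.015,0,0,0,0,0],[0,-0.015,0,-0.02,0,0,0],[0,0,0,-0.05,0,0,0],[0,0,0,-0.05,0,0,0]]]' >/dev/null
python3 shift.py '[[[0.5,0.026,0.022,0,0,0,0],[0.5,0.026,0.022,0,0,0,0],[0.5,0.026,0.022,0,0,0,0],[0.5,0.026,0.022,0,0,0,-0.1]]]'  >/dev/null
python3 shift.py '[[[0.5,0,0,0,0,0,-0.185],[0.5,0,0,0,0,0,-0.185],[0.5,0,0,0,0,0,-0.185],[0.5,0,0,0,0,0,-0.185]]]'  >/dev/null
python3 shift.py '[[[0.5,0,0,0,0,0,-0.185],[0.5,0,0,0,0,0,-0.185],[0.5,0,0,0,0,0,-0.18],[0.5,0,0,0,0,0,-0.18],[0.5,0,0,0,0,0,0]]]' | head -1
python3 -c "
from h import *
where([-52,-135,13],np.pi/2)"
```

```text
contact_force: [-9.6, -0.9, 5.7]
time: 13.6
t 13.6 jig [ -52.1 -138.2  134.9] yaw 1.5676 down [ 0.001 -0.    -1.   ] F jig [-0.  -1.   0.2] w 0.5
shift tool m [3.25815437e-03 5.95725885e-08 1.21898793e-01]
rz -0.003216560524082368
```

```bash
python3 shift.py '[[[0.5,0,0,0.045,0,0,-0.003],[0.5,0,0,0.045,0,0,0],[0.5,0,0,0.030,0,0,0],[0.5,0.005,0,0,0,0,0],[0.5,0.006,0,0,0,0,0]]]' >/dev/null
python3 shift.py '[[[0.5,0.005,0,0,0,0,0],[0.5,0.003,0,0,0,0,0],[0.5,0.003,0,0,0,0,0],[0.5,0.002,0,0,0,0,0],[0.5,0.001,0,0,0,0,0]]]' | grep contact
python3 -c "
from h import *
where([-52,-111.8,13],np.pi/2)"
```

```text
contact_force: [0.8, -0.5, 0.2]
t 14.85 jig [ -52.2 -113.1   14.8] yaw 1.5727 down [-0.  0. -1.] F jig [ 0.7 -0.7  0.2] w 0.5
shift tool m [0.00129    0.00019859 0.00176116]
rz 0.0019274815171728132
```

Now press to the fence, then go to the pale board.

```bash
python3 shift.py '[[[0.5,0.001,0,0.001,0,0,0.002],[0.5,0.001,0,0,0,0,0],[0.5,0.001,0,0,0,0,0]]]' | grep contact
python3 shift.py '[[[0.5,0.001,0,0,0,0,0],[0.5,0,0,0,0,0,0]]]' | grep contact
python3 -c "
from h import *
where([-265,-180,70],np.pi/2)"
```

```text
contact_force: [2.0, -7.2, -1.8]
contact_force: [1.6, -7.8, -2.6]
t 15.47 jig [ -52.2 -111.9   14.1] yaw 1.5698 down [ 0.002 -0.004 -1.   ] F jig [ 0.2 -8.  -2.6] w 0.5
shift tool m [-0.06856528 -0.21269158 -0.05575828]
rz -0.001007999540194593
```

```bash
python3 shift.py '[[[0.5,-0.02,0,0,0,0,0],[0.5,-0.034,0,-0.02,0,0,0],[0.5,0,-0.01,-0.058,0,0,0],[0.5,0,-0.06,0,0,0,0],[0.5,0,-0.06,0,0,0,0]]]' >/dev/null
python3 shift.py '[[[0.5,0,-0.06,0,0,0,0],[0.5,0,-0.03,0.02,0,0,0],[0.5,0,0,0.02,0,0,0],[0.5,0,0,0,0,0,0]]]' | grep contact
python3 -c "
from h import *
where([-272,-150,50],np.pi/2)"
```

```text
contact_force: [-0.1, 1.2, 0.5]
t 16.6 jig [-272.8 -162.5   50. ] yaw 1.5704 down [-0.003  0.003 -1.   ] F jig [0.1 1.2 0.5] w 0.5
shift tool m [1.24852550e-02 7.74111347e-04 4.50841447e-05]
rz -0.00041590290485649106
```

```bash
python3 shift.py '[[[0.5,0.008,0,0,0,0,0],[0.5,0.008,0,0,0,0,0],[0.5,0.006,0,0,0,0,0],[0.5,0.006,0,0,0,0,0],[0.5,0.006,0,0,0,0,0]]]' |grep contact
python3 shift.py '[[[0.5,0.005,0,0,0,0,0],[0.5,0.004,0,0,0,0,0],[0.5,0.003,0,0,0,0,0],[0.5,0.002,0,0,0,0,0],[0.5,0.001,0,0,0,0,0]]]' | grep contact
python3 -c "
from h import *
where([-272,-112,50],np.pi/2)"
```

```text
contact_force: [0.1, -0.4, 0.3]
contact_force: [0.5, -0.1, 0.1]
t 17.85 jig [-272.2 -114.2   51.9] yaw 1.5708 down [-0. -0. -1.] F jig [ 0.5 -0.2  0.1] w 0.5
shift tool m [0.002202   0.00015077 0.00185602]
rz -1.9543163554125442e-06
```

```bash
python3 shift.py '[[[0.5,0.001,0,0.002,0,0,0],[0.5,0.001,0,0,0,0,0],[0.5,0.001,0,0,0,0,0]]]' | grep contact
python3 shift.py '[[[0.5,0.001,0,0,0,0,0]]]' | grep contact
python3 - <<'E'
from h import *
where([-370,-50,50],np.pi/2)
import cv2
b=manip.grab_frame("side")[185:285,250:410]
cv2.imwrite("pics/s5.png",cv2.resize(b[:,:,::-1],None,fx=5,fy=5,interpolation=cv2.INTER_CUBIC))
E
```

```text
contact_force: [-1.0, -3.2, -0.8]
contact_force: [-0.9, -5.8, -1.2]
t 18.35 jig [-272.4 -111.    49.9] yaw 1.571 down [-0.    -0.002 -1.   ] F jig [-1.8 -5.5 -1.2] w 0.5
shift tool m [ 0.06102267 -0.0976054  -0.00021578]
rz 0.00019620974011402836
```

View pics/s5.png

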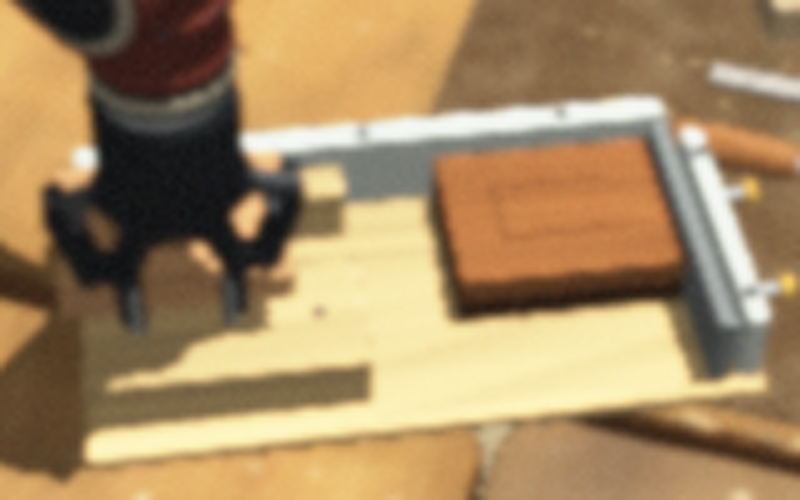

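The pile is square in the corner (dark and brown flush, crop (435,158)–(683,265)), and the pale board is against the fence. Next I go behind the pale board.

```bash
python3 shift.py '[[[0.5,-0.015,0,0,0,0,0],[0.5,-0.01,0,-0.02,0,0,0],[0.5,0,0,-0.05,0,0,0],[0.5,0,0,0,0,0,0.1]]]' >/dev/null
python3 shift.py '[[[0.5,0,0,0,0,0,0.185],[0.5,0,0,0,0,0,0.185],[0.5,0,0,0,0,0,0.185],[0.5,0,0,0,0,0,0.185]]]'  >/dev/null
python3 shift.py '[[[0.5,0,0,0,0,0,0.185],[0.5,0,0,0,0,0,0.185],[0.5,0,0,0,0,0,0.18],[0.5,0,0,0,0,0,0.18],[0.5,0,0,0,0,0,0]]]' | grep pos
python3 -c "
from h import *
where([-365,-50,50],0)"
```

```text
tool_pos: [0.4748, -0.229, 0.1197]
t 20.02 jig [-272.1 -135.5  119.7] yaw 0.0025 down [ 0.     0.001 -1.   ] F jig [-0.2  0.  -0.5] w 0.5
shift tool m [-0.09269536 -0.08571307  0.06979214]
rz 0.0025489361326641985
```

```bash
python3 shift.py '[[[0.5,-0.032,-0.029,0,0,0,0.0025],[0.5,-0.032,-0.029,0,0,0,0],[0.5,-0.029,-0.028,0,0,0,0],[0.5,0,0,0.035,0,0,0],[0.5,0,0,0.035,0,0,0]]]' | grep contact
python3 shift.py '[[[0.5,0,0,0,0,0,0]]]' | grep contact
python3 -c "
from h import *
where([-347,-50,50],0)"
```

```text
contact_force: [-0.3, -0.0, 0.0]
contact_force: [-0.6, -0.1, 0.8]
t 20.77 jig [-367.   -47.4   47.3] yaw 0.0005 down [-0.005  0.004 -1.   ] F jig [-0.6  0.   0.8] w 0.5
shift tool m [ 0.01996636  0.0026262  -0.00279025]
rz 0.00046055196545195765
```

```bash
python3 shift.py '[[[0.5,0.01,0.0026,-0.002,0,0,0],[0.5,0.006,0,0,0,0,0],[0.5,0.005,0,0,0,0,0],[0.5,0.008,0,0,0,0,0],[0.5,0.01,0,0,0,0,0]]]' | grep contact
python3 shift.py '[[[0.5,0.01,0,0,0,0,0],[0.5,0.01,0,0,0,0,0],[0.5,0.01,0,0,0,0,0],[0.5,0.01,0,0,0,0,0],[0.5,0.01,0,0,0,0,0]]]' | grep contact
python3 -c "
from h import *
where([-128,-50,50],0)"
```

```text
contact_force: [-1.1, 0.4, 0.2]
contact_force: [-0.8, -0.8, 1.2]
t 22.02 jig [-275.4  -51.8   51.7] yaw -0.0017 down [-0.  0. -1.] F jig [-0.9 -0.7  1.2] w 0.5
shift tool m [ 0.1474208  -0.00206645  0.00169929]
rz -0.0016753322959581142
```

```bash
python3 shift.py '[[[0.5,0.01,-0.001,0.001,0,0,0],[0.5,0.01,0,0,0,0,0],[0.5,0.01,0,0,0,0,0],[0.5,0.01,0,0,0,0,0],[0.5,0.01,0,0,0,0,0]]]' | grep contact
python3 shift.py '[[[0.5,0.01,0,0,0,0,0],[0.5,0.01,0,0,0,0,0],[0.5,0.01,0,0,0,0,0],[0.5,0.01,0,0,0,0,0],[0.5,0.008,0,0,0,0,0]]]' | grep contact
python3 -c "
from h import *
where([-128,-50,50],0)"
```

```text
contact_force: [-0.5, 0.3, 0.2]
contact_force: [-0.2, 0.8, 0.1]
t 23.27 jig [-177.4  -51.    50.9] yaw -0.0016 down [ 0. -0. -1.] F jig [-0.1  0.9  0.1] w 0.5
shift tool m [ 0.04938927 -0.00111304  0.0008727 ]
rz -0.0016067869539697916
```

```bash
python3 shift.py '[[[0.5,0.008,0,0,0,0,0],[0.5,0.008,0,0,0,0,0],[0.5,0.006,0,0,0,0,0],[0.5,0.006,0,0,0,0,0],[0.5,0.005,0,0,0,0,0]]]' | grep contact
python3 shift.py '[[[0.5,0.004,0,0,0,0,0],[0.5,0.003,0,0,0,0,0],[0.5,0.002,0,0,0,0,0],[0.5,0.002,0,0,0,0,0]]]' | grep contact
python3 - <<'E'
from h import *
where([-128,-50,50],0)
import cv2
b=manip.grab_frame("side")[185:285,260:420]
cv2.imwrite("pics/s6.png",cv2.resize(b[:,:,::-1],None,fx=5,fy=5,interpolation=cv2.INTER_CUBIC))
E
```

```text
contact_force: [0.4, 0.8, -0.0]
contact_force: [-0.4, 0.3, 0.3]
t 24.4 jig [-134.1  -51.1   50.8] yaw -0.0018 down [-0. -0. -1.] F jig [-0.3  0.4  0.3] w 0.5
shift tool m [ 0.00604851 -0.00112015  0.00078434]
rz -0.0017751278224099826
```

View pics/s6.png

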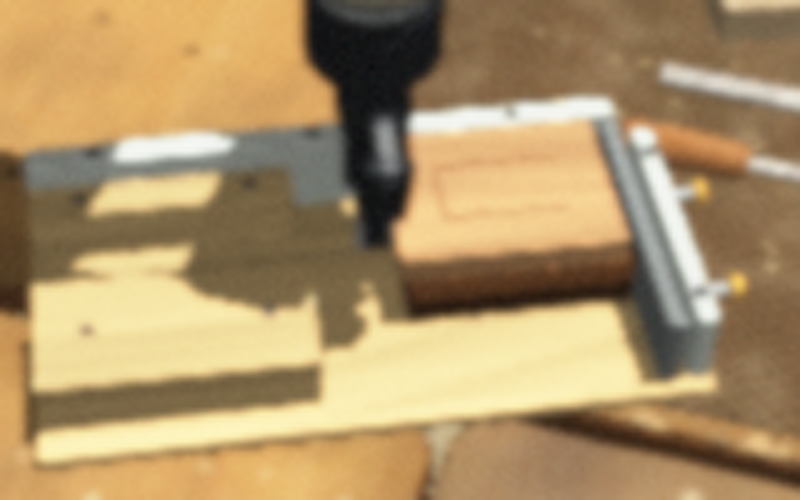

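The pale board lies on the pile and close to the pad ((600,120)–(632,250)). I press it home in small steps.

```bash
python3 shift.py '[[[0.5,0.002,0,0.0,0,0,0],[0.5,0.0015,0,0,0,0,0],[0.5,0.001,0,0,0,0,0]]]' | grep contact
python3 shift.py '[[[0.5,0.0007,0,0,0,0,0]]]' | grep contact
python3 shift.py '[[[0.5,0.0005,0,0,0,0,0]]]' | grep contact
python3 shift.py '[[[0.5,0.0005,0,0,0,0,0]]]' | grep contact
python3 -c "
from h import *
where([-128,-50,50],0)"
```

```text
contact_force: [-1.5, -0.5, -0.1]
contact_force: [-0.6, -1.0, 0.3]
contact_force: [-0.4, -0.9, -0.5]
contact_force: [-1.4, 1.0, 0.1]
t 25.2 jig [-127.9  -51.1   50.8] yaw -0.0017 down [-0.  0. -1.] F jig [-1.2  1.2  0.1] w 0.5
shift tool m [-0.00010264 -0.00108683  0.00075154]
rz -0.001710129300238403
```

```bash
python3 shift.py '[[[0.5,0.0005,0,0,0,0,0]]]' | grep contact
python3 shift.py '[[[0.5,0.0005,0,0,0,0,0]]]' | grep contact
python3 shift.py '[[[0.5,0.0005,0,0,0,0,0]]]' | grep contact
python3 -c "
from h import *
where([-128,-50,50],0)"
```

```text
contact_force: [-3.7, -1.8, 1.8]
contact_force: [-5.6, -1.3, 2.3]
contact_force: [-7.3, -0.7, 5.0]
t 25.57 jig [-127.7  -51.    50.8] yaw -0.0016 down [-0.004 -0.    -1.   ] F jig [-7.4  0.5  5. ] w 0.5
shift tool m [-0.00032645 -0.00103127  0.00075395]
rz -0.0015590141764319995
```

```bash
python3 shift.py '[[[0.5,0.0006,0,0,0,0,0],[0.5,0,0,0,0,0,0],[0.5,0,0,0,0,0,0]]]' | grep contact
python3 shift.py '[[[0.5,-0.01,0,0,0,0,0],[0.5,-0.015,0,-0.01,0,0,0],[0.5,0,0,-0.04,0,0,0],[0.5,0,0,-0.04,0,0,0]]]' >/dev/null
python3 shift.py '[[[0.5,0.026,0.023,0,0,0,0],[0.5,0.026,0.023,0,0,0,0],[0.5,0.026,0.023,0,0,0,0],[0.5,0.024,0.022,0,0,0,-0.1]]]'  >/dev/null
python3 shift.py '[[[0.5,0,0,0,0,0,-0.185],[0.5,0,0,0,0,0,-0.185],[0.5,0,0,0,0,0,-0.185],[0.5,0,0,0,0,0,-0.185]]]'  >/dev/null
python3 shift.py '[[[0.5,0,0,0,0,0,-0.185],[0.5,0,0,0,0,0,-0.185],[0.5,0,0,0,0,0,-0.18],[0.5,0,0,0,0,0,-0.18],[0.5,0,0,0,0,0,0]]]' | head -1
python3 -c "
from h import *
where([-52,-138,20],np.pi/2)"
```

```text
contact_force: [-8.6, -0.5, 6.0]
time: 28.08
t 28.07 jig [ -48.8 -142.2  140.8] yaw 1.5662 down [ 0.001  0.    -1.   ] F jig [-1.4 -0.5  0.5] w 0.5
shift tool m [ 0.00422931 -0.00332594  0.12076005]
rz -0.004580977353400906
```

```bash
python3 shift.py '[[[0.5,0,-0.003,0.045,0,0,-0.004],[0.5,0,0,0.045,0,0,0],[0.5,0,0,0.030,0,0,0],[0.5,0.006,0,0,0,0,0],[0.5,0.007,0,0,0,0,0]]]' >/dev/null
python3 shift.py '[[[0.5,0.006,0,0,0,0,0],[0.5,0.004,0,0,0,0,0],[0.5,0.003,0,0,0,0,0],[0.5,0.002,0,0,0,0,0],[0.5,0.001,0,0,0,0,0]]]' | grep contact
python3 -c "
from h import *
where([-52,-111.8,18],np.pi/2)"
```

```text
contact_force: [0.3, 0.3, 0.2]
t 29.32 jig [ -52.  -113.2   20.8] yaw 1.5723 down [-0. -0. -1.] F jig [0.3 0.3 0.2] w 0.5
shift tool m [1.37247286e-03 1.39439788e-05 2.79711261e-03]
rz 0.001473396342597466
```

```bash
python3 shift.py '[[[0.5,0.001,0,0.004,0,0,0.0015],[0.5,0.001,0,0,0,0,0],[0.5,0.001,0,0,0,0,0]]]' | grep contact
python3 shift.py '[[[0.5,0.001,0,0,0,0,0],[0.5,0.0005,0,0,0,0,0],[0.5,0,0,0,0,0,0]]]' | grep contact
python3 -c "
from h import *
where()"
python3 shift.py '[[[0.5,-0.006,0,0,0,0,0],[0.5,-0.02,0,0,0,0,0],[0.5,-0.02,0,-0.02,0,0,0],[0.5,0,0,-0.06,0,0,0],[0.5,-0.03,0,-0.04,0,0,0]]]' | grep contact
python3 - <<'E'
from h import *
where()
import cv2
b=manip.grab_frame("side")[190:280,290:420]
w=manip.grab_frame("wrist")
b=cv2.resize(b,None,fx=4.6,fy=4.6,interpolation=cv2.INTER_CUBIC)
w=cv2.resize(w[:180,150:550],None,fx=1.45,fy=1.0);w=cv2.resize(w,(598,180))
cv2.imwrite("pics/s7.png",np.vstack([b[:,:598],w])[:,:,::-1])
E
```

```text
contact_force: [1.1, -6.8, 6.6]
contact_force: [1.1, -9.5, 5.2]
t 30.07 jig [ -50.2 -113.2   19.9] yaw 1.5691 down [ 0.006 -0.007 -1.   ] F jig [-0.5 -9.5  5.2] w 0.5
contact_force: [1.6, -0.5, 0.2]
t 30.7 jig [ -51.  -185.7  141.1] yaw 1.572 down [ 0.003 -0.001 -1.   ] F jig [ 1.5 -0.7  0.2] w 0.5
```

View pics/s7.png

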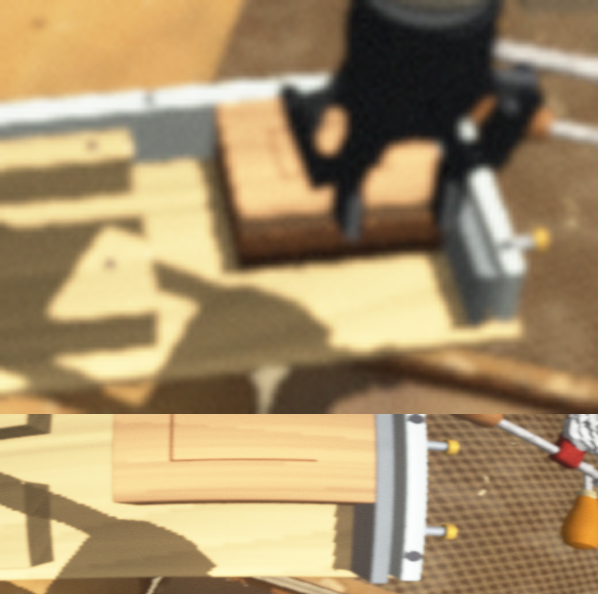

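The pile is square: the pale board's edge meets the pad with no gap (wrist inset, col 375) and runs parallel to the fence, with the lower boards beneath it. The last press stopped within 1.3 mm of the earlier fence contact, inside tolerance, and the arm is clear. Handing in.

```bash
python3 -c "
from plant import manip
print(manip.job_done())"
```

```text
the job is handed in; nothing more can be done
None
```

I handed the job in at about 31 s of the 72 s allowed: the three boards are stacked in the jig's corner, each pressed gently (under about 10 N) against fence and pad, but the hand-in returned no verdict, so the result is unconfirmed.

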